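# Set the sprung backstop of a gauging fixture to its middle stop

## Robot

A 6-joint arm with a two-finger parallel gripper is mounted at the origin on the work surface. World frame = base frame: x ahead of the robot, y to its left, z up, the work surface at z = 0. Lengths are in mm, angles in rad, forces in N, time in s.
With the tool pointing down it reaches from about 375 to 975 mm from the base axis. Payload 3.8 kg.
Tool frame: the origin (TCP) lies on the centre line of the jaws, within the pads' length; the fingertips stand 25 mm ahead of it and the grasp point (between the pads) lies 6 mm ahead of it; z points along the fingers, y is the line along which they close (so a half turn about z gives the same grasp; the last joint's range is limited). The gripper opens to 88 mm and grips with 3 to 60 N. Pads are 18 mm wide; open, the fingers measure 123 mm over their backs; the gripper's body (75 mm by 187 mm) begins 45 mm behind the grasp point.
Start: joints at [1.231, 0.264, 1.604, -0, 1.274, -0.037], TCP at [201.279, 644.287, 263.706] pointing down, gripper open.
Joint ranges: [-2.63, 2.63], [-0.94, 2.18], [0.31, 2.57], [-1.31, 4.45], [0, 2.66], [-2.55, 2.55]. Speed limits (rad/s): [2.57, 2.57, 3.14, 3.14, 3.14, 3.14].

## Interface

Orientations are given as a rotation vector (axis times angle).
In Python, from workcell import * gives the robot as it stands.
- The arm moves only by the tool play_rows, never from a script. Its argument "steps" is text: rows parted by semicolons, each of 4 numbers parted by spaces: the shift along the tool's x, y, z in cm, then the turn about the tool's z in rad. A call has 1 to 5 rows; each row shifts and turns the commanded pose from where the row before left it, along the tool's axes as they then stand; what a row does not reach is not made up. A row lasts 1/10 s, in which the tool goes at most 50 mm and 8.59 degrees, less where a joint would pass 70% of its speed; a pose out of reach is approached as far as the arm can. A call with a gripper value outside its range is refused whole. "grip" is the closure, from -1 (fully open) to 1 (shut), so that 0 is half open, set as the call begins (left out, the last holds). The fingers move at their own pace and stop on an object; "squeeze" is the grip in N (left out, the last holds). Time passes only in rows, so rows that do not move let the fingers close. It gives the time, the measured TCP pose, the force, the opening and the grip force at its end, in the units of the state.
- get_obs(): the state, without advancing time (a new reading comes with each control period).
- snapshot(name): name is "scene" or "top" or "wrist"; returns a dict with "pixels" (420x560x3 uint8, red, green, blue), "range_z" (420x560 float32, mm along the optical axis (not along the pixel's ray), 0 where there is no reading), "fovy" (degrees; the focal length in pixels is half the picture's height over the tangent of half this angle, whatever the lens; pixels are square), "cx", "cy" (the principal point, pixels), "R" (3x3) and "t" (3): a world point X has camera coordinates R X + t. Camera axes: x right, y down, z forward; pixel columns grow to the right and rows downward; lengths in mm; the calibration is good to about 2 mm. A picture is of the moment at which its call begins.
- job_done(): hands the job in; it is judged then, once.
The state is a dict: "clock": time; "joint_positions": joint angles; "qvel": joint speeds; "joint_efforts": joint torques, N m; "eef_pos": TCP position; "orientation": TCP orientation; "ft_force": force on the tool from outside, world axes, zero at the start; "moment": the same for the moment, N m; "finger_gap": finger opening in mm; "grip_force": force on a finger pad.
Only numpy, scipy, OpenCV 4.12 (cv2) and the standard library are available. Lean on these libraries where they do the work, as an engineer would, in place of code of your own. Each camera call takes 0.05 s, during which the arm holds its last target. There are 200 camera calls.

## Task

Set the backstop of the gauging fixture for the next part: with the fingertips, push the sprung aluminium carriage along its guide a little beyond its middle stop, but not as far as the last stop, and let it go so that it springs back and the stop pin catches it at the middle position. Do not touch the stop pin, and leave the steel ring, the plug gauge and the screwdriver where they are. Finish with the hand clear of the fixture.

Things in the scene. Friction and masses are not known exactly. Their poses are not given: they have to be found in the camera images.
- fixture: Gauging fixture bolted to the bench: dark steel base plate 440 x 160 x 20 mm. Its x axis is the guide direction, along which the carriage is pushed (away from the robot); z is up. Origin at bench height on the guide's centre line; plate x -170 to +270, y -80 to +80 mm. Guide rails beside the carriage: x -100 to +30, |y| 49 to 62 mm, top at z = 38 mm. Low round rest pad at x = 225 mm.
- bridge_top (a point): Top centre of the fixed grey bridge that stands over the slide's notched bar and holds the stop pin: 76 mm above the bench, at x = 45 mm in the fixture's frame; the bridge is 24 mm along the guide and 88 mm across it.
- push_face (a point): Centre of the carriage's flat upright rear face, the face to push, square to the guide: 92 mm wide, from 22 to 57 mm above the bench, this point at 39.5 mm. At rest at x = -125 mm in the fixture's frame. The base plate (top 20 mm above the bench) reaches 45 mm behind the resting face, with nothing standing on it there.
- carriage_top (a point): Centre of the top of the aluminium carriage block, 95 mm long (along the guide), 92 mm wide, top 57 mm above the bench. In front it carries a steel bar 28 mm wide with two saw-tooth notches that passes under the bridge to a stop nose. Its mass is about 0.5 to 0.95 kg.
- slide (a joint): Carriage travel along the fixture's +x, m: 0 = at rest (start), 0.0235 = caught at the middle stop, 0.0475 = at the last stop, 0.054 = end. Spring back force 4 N at 0, plus 0.1 N per mm; a notch adds about 2 N. Let go below 0.020 it returns to 0; from 0.026 to 0.043 it returns to 0.0235; pushed past 0.044 it may be caught at the last stop and then cannot come back.
- stop_pin: Stop pin: upright steel pin 8 mm in diameter with a black round knob 22 mm across, sliding up and down in the bridge, sprung downwards. Origin on its axis at its foot: 34.5 mm above the bench when fully down, about 8 mm higher on top of a tooth. Knob top 100 mm above the bench when down. Not to be touched.
- bore_ring: Bystander: loose steel ring 84 mm outside, 60 mm inside, 34 mm high, lying flat beside the fixture. Origin at the centre of its underside.
- plug_gauge: Bystander: loose dark steel plug gauge standing upright, 38 mm in diameter at the foot, 95 mm high. Origin at the centre of its underside.
- screwdriver: Bystander: loose screwdriver with a red handle, 170 mm long, lying along its own x axis. Origin at the middle of its underside.

How it is judged (in metres and radians):
On the way, in this order (a step that is already met when the one before it is completed fails the run):
1. the carriage is pushed beyond the middle stop (value of joint slide above 0.0245 m).
2. released, it has sprung back and rests on the stop pin at the middle position (value of joint slide between 0.0215 and 0.0243 m and velocity of joint slide between -0.01 and 0.01 m/s and z of stop_pin in the frame of fixture below 0.0375 m), for 0.3 s.
At the end, for the whole second after the job is handed in: The carriage stands still at the middle stop (slide between 0.0215 and 0.0243), the stop pin is down in the notch (foot within 3 mm of its lowest height), and the ring, plug gauge and screwdriver are within 15 mm of where they started (all of step 2 and distance of each of bore_ring, plug_gauge, screwdriver from where it was at the start of the episode below 0.015 m); the robot touches nothing.
It fails at once if the stop pin is touched or lifted by the robot (contact force between any of the fingers, the arm and stop_pin above 0.5 N).
It fails at once if the steel ring is moved, lifted or carried (distance of bore_ring from where it was at the start of the episode above 0.015 m).
It fails at once if the plug gauge is moved, lifted or carried (distance of plug_gauge from where it was at the start of the episode above 0.015 m).
It fails at once if the screwdriver is moved, lifted or carried (distance of screwdriver from where it was at the start of the episode above 0.015 m).
It fails at once if the plug gauge is tipped over (angle between plug_gauge's own z axis and vertical above 0.3 rad).
It also fails if it takes over 38 s, if anything falls off the work surface, if the arm or the gripper's body presses on something with over 40 N, if the wrist force passes 120 N, or if a joint passes its speed limit or range.

## Working session

There is one attempt and no reset: what is moved stays moved. The work goes in short steps, Python scripts to look and compute and a tool call to move; the robot and the scene stay as the last step left them, time stands still between calls to the robot, and variables do not carry over. Pictures are saved under pics/ and viewed, at most 10 in all, crops included, and the job is handed in when it is done.

Besides the shell and the picture viewer there is one more tool, called after "Emit:" in YAML: its name, and indented under it one key for each argument. play_rows: Moves the arm, as the interface text tells. Its arguments: {"type":"object","properties":{"steps":{"type":"string"},"grip":{"type":"number"},"squeeze":{"type":"number"}},"required":["steps"]}

```bash
mkdir -p pics; cat > h.py <<'E'
from workcell import *
import numpy as np, cv2
def pts(s):
    d=s["range_z"].astype(float); h,w=d.shape
    f=h/2/np.tan(np.radians(s["fovy"])/2)
    v,u=np.mgrid[:h,:w]
    c=np.stack([(u-s["cx"])/f*d,(v-s["cy"])/f*d,d],-1)
    P=(c-np.array(s["t"]))@np.array(s["R"])
    P[d==0]=np.nan
    return P
E
python3 - <<'E'
from h import *
for n in("top","scene"):
    s=snapshot(n); cv2.imwrite(f"pics/{n}0.png",s["pixels"][:,:,::-1]); np.save(f"{n}P.npy",pts(s))
o=get_obs();print(o["eef_pos"],o["orientation"],o["clock"],o["ft_force"])
E
```

```text
[201.0710434  643.74334924 262.53100993] [-4.73694897e-01 -3.10528705e+00  3.07145526e-03] 0.1 [-0.0656568   0.10769423 -0.001037  ]
```

View pics/top0.png

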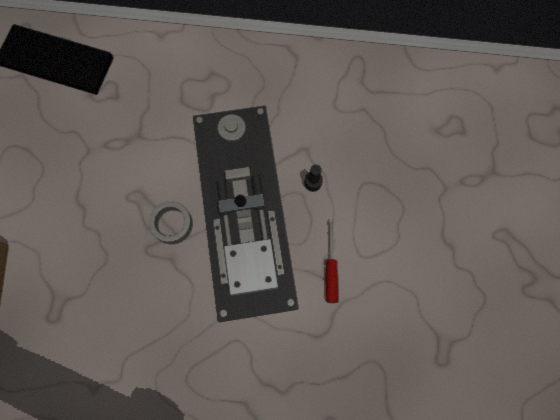

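View pics/scene0.png

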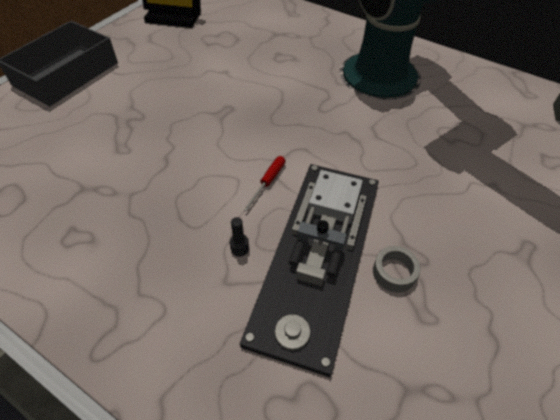

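Top view: the carriage block is at about (250,267) and the bridge and knob at (241,202). The ring is at (171,222), the plug gauge at (314,180) and the screwdriver at (332,265). The guide runs up the image, tilted slightly to the left.

```bash
python3 - <<'E'
from h import *
P=np.load("topP.npy")
def box(m,n):
    q=P[m][:,:2].astype(np.float32); r=cv2.minAreaRect(q); print(n,len(q),r,np.median(P[m][:,2])); return r
sub=np.zeros(P.shape[:2],bool); sub[95:330,185:302]=1
z=P[...,2]
box(sub&(z>14)&(z<26),"plate")
c=np.zeros_like(sub); c[235:300,218:285]=1
m=c&(z>50)&(z<64); n,l,st,ce=cv2.connectedComponentsWithStats(m.astype(np.uint8)); k=1+st[1:,4].argmax(); r=box(l==k,"carr")
b=np.zeros_like(sub); b[185:220,210:275]=1
box(b&(z>70)&(z<82),"bridge"); box(b&(z>94),"knob")
for u,v in((218,321),(297,309),(193,116),(266,107),(171,210),(314,180),(332,265)): print(u,v,P[v,u].round())
E
```

```text
plate 9900 ((619.1055297851562, 179.57244873046875), (441.3441162109375, 203.83932495117188), 15.10888385772705) 19.660978772531262
carr 2361 ((501.0318908691406, 124.96072387695312), (95.23431396484375, 92.1526870727539), 15.382999420166016) 56.53028086702853
bridge 472 ((619.0046997070312, 156.91448974609375), (24.868257522583008, 88.1353530883789), 15.000336647033691) 75.44067000128526
knob 105 ((619.4288940429688, 156.75762939453125), (22.396320343017578, 19.251840591430664), 5.721086502075195) 99.87885063575683
218 321 [393. 177.  20.]
297 309 [432.  27.  18.]
193 116 [814. 291.  19.]
266 107 [862. 138.  -2.]
171 210 [606. 308.   2.]
314 180 [686.  19.  58.]
332 265 [524. -34.  24.]
```

Emit:
play_rows:
  steps: "0 0 0 -0.142;0 0 0 -0.142;0 0 0 -0.142;0 0 0 -0.141;0 0 0 0"
  grip: 1
  squeeze: 10

```text
clock: 0.6
eef_pos: [201.2, 643.9, 262.9]
orientation: [0.414, -3.114, 0.002]
ft_force: [0.2, 0.0, 0.2]
finger_gap: 50.0
grip_force: 0.0
```

Emit:
play_rows:
  steps: "-0.5 -4 0 0;-0.5 -4.8 0 0;-0.5 -4.8 0 0;-0.5 -4.8 0 0;-0.5 -4.8 0 0"

```text
clock: 1.1
eef_pos: [286.2, 425.0, 263.4]
orientation: [0.409, -3.115, 0.001]
ft_force: [1.6, -0.3, -0.7]
finger_gap: 10.2
grip_force: 0.0
```

Emit:
play_rows:
  steps: "-0.5 -4.8 0 0;-0.5 -4.8 0 0;-0.5 -4.8 0 0;-0.5 -4.8 0 0;-0.5 -4.8 0 0"

```text
clock: 1.6
eef_pos: [372.9, 199.9, 263.7]
orientation: [-0.409, 3.114, 0.0]
ft_force: [1.0, 0.0, 0.4]
finger_gap: 0.5
grip_force: 0.0
```

Emit:
play_rows:
  steps: "-0.3 -4 0 0;-0.3 -3.3 0 0;-0.2 -2 0 0;0 0 0 0;0 0 0 0"

```text
clock: 2.1
eef_pos: [404.7, 114.0, 263.6]
orientation: [0.408, -3.115, -0.001]
ft_force: [-0.3, -1.1, -1.7]
finger_gap: 0.5
grip_force: 0.0
```

```bash
python3 - <<'E'
from h import *
o=get_obs(); p=o["eef_pos"]; print(p,o["orientation"],o["finger_gap"])
d=np.array([.9652,.2613]);n=np.array([-.2613,.9652]); F=np.array([455.2,112.5])
print((p[:2]-F)@d,(p[:2]-F)@n)
s=snapshot("wrist"); cv2.imwrite("pics/w.png",s["pixels"][:,:,::-1])
E
```

```text
[404.6544162  113.96446313 263.58093939] [ 4.08002670e-01 -3.11460691e+00 -8.46647749e-04] 0.5145167692521736
-48.40393327109782 14.621060858070681
```

View pics/w.png

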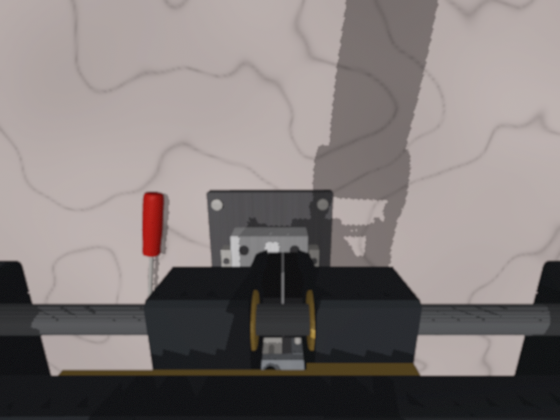

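The wrist view shows the fingers, at column 283, about 14 mm to one side of the carriage centre at about 270. The plate edge is square in the view, so I'll shift across and descend behind the face.

Emit:
play_rows:
  steps: "0 -1.4 3 0;0 0 4.5 0;0 0 4.5 0;0 0 4.5 0;0 0 2.5 0"

```text
clock: 2.65
eef_pos: [405.5, 101.3, 70.3]
orientation: [0.414, -3.109, -0.0]
ft_force: [0.4, 0.4, 0.1]
finger_gap: 0.6
grip_force: 0.0
```

Emit:
play_rows:
  steps: "0 0 1.3 0;0 0 0 0;0 0 0 0"

```text
clock: 2.95
eef_pos: [408.4, 101.4, 60.9]
orientation: [0.415, -3.114, -0.0]
ft_force: [-0.2, 0.1, -0.1]
finger_gap: 0.9
grip_force: 0.0
```

```bash
cat > q.py <<'E'
from h import *
o=get_obs(); p=o["eef_pos"]; print(o["clock"],p,o["ft_force"])
d=np.array([.9652,.2613]);n=np.array([-.2613,.9652]); F=np.array([455.2,112.5])
print("along",(p[:2]-F)@d,"across",(p[:2]-F)@n)
E
python3 q.py
```

```text
2.95 [408.37517537 101.43788246  60.87839375] [-0.16648677  0.08362634 -0.07175782]
along -48.0858520449058 across 1.5581708283451565
```

Emit:
play_rows:
  steps: "-1 -0.1 0 0;-1 0 0 0;-0.8 0 0 0;-0.3 0 0 0;-0.2 0 0 0"

```text
clock: 3.45
eef_pos: [441.4, 108.3, 61.0]
orientation: [-0.413, 3.114, 0.0]
ft_force: [-0.0, 0.3, 0.6]
finger_gap: 0.8
grip_force: 0.0
```

Emit:
play_rows:
  steps: "-0.2 0 0 0;-0.2 0 0 0;-0.2 0 0 0;-0.2 0 0 0;0 0 0 0"

```text
clock: 3.95
eef_pos: [447.2, 110.0, 60.2]
orientation: [0.414, -3.112, 0.001]
ft_force: [-4.7, -1.3, 2.1]
finger_gap: 0.8
grip_force: 2.3
```

```bash
python3 q.py
```

```text
3.95 [447.19247994 109.9548078   60.23432699] [-4.69934372 -1.28057365  2.1177612 ]
along -8.393917087259002 across -0.36425451967999045
```

Emit:
play_rows:
  steps: "-0.4 0 0 0;-0.4 0 0 0;-0.4 0 0 0;-0.4 0 0 0;-0.4 0 0 0"

```text
clock: 4.45
eef_pos: [465.3, 114.9, 60.0]
orientation: [0.413, -3.109, 0.001]
ft_force: [-5.1, -1.8, 2.6]
finger_gap: 0.6
grip_force: 2.1
```

Emit:
play_rows:
  steps: "-0.4 0 0 0;-0.4 0 0 0;-0.3 0 0 0;-0.2 0 0 0;0 0 0 0"

```text
clock: 4.95
eef_pos: [477.4, 118.2, 59.9]
orientation: [0.413, -3.108, 0.001]
ft_force: [-8.9, -3.6, 6.9]
finger_gap: 0.4
grip_force: 4.6
```

```bash
python3 q.py; cat > m.py <<'E'
from h import *
import sys
s=snapshot("top"); P=pts(s); z=P[...,2]; cv2.imwrite(f"pics/{sys.argv[1]}.png",cv2.resize(s["pixels"][150:330,180:360,::-1],None,fx=3,fy=3))
d=np.array([.9652,.2613]);n=np.array([-.2613,.9652]); O=np.array([455.2,112.5])+125*d
P0=np.load("topP.npy")
def rep(Q):
    x=(Q[...,:2]-O)@d; y=(Q[...,:2]-O)@n; z=Q[...,2]
    c=(abs(y)<42)&(z>53)&(z<61)&(x>-140)&(x<30)
    print("carriage top x",np.percentile(x[c],[1,50,99]).round(1),c.sum())
    # nose in front of bridge
    c=(abs(y)<10)&(x>60)&(x<200)&(z>27)
    print("nose x",np.percentile(x[c],[1,50,99]).round(1),c.sum())
    k=(abs(y)<25)&(abs(x-45)<25)&(z>88); print("knob z",np.median(z[k]).round(1))
rep(P0);rep(P)
E
python3 m.py push
```

```text
4.95 [477.40811451 118.16588105  59.92490006] [-8.89224713 -3.57829629  6.86280235]
along 22.915766838164092 across -0.3342719330428814
carriage top x [-124.3  -78.9  -31.4] 2106
nose x [ 72.6 104.2 199.2] 287
knob z 99.6
carriage top x [-46.1 -24.6  -0.9] 19
nose x [ 73.2 122.  198.8] 438
knob z 102.4
```

The carriage is about 31 mm along, inside the 26–43 mm window. Releasing now.

Emit:
play_rows:
  steps: "1 0 0 0;2 0 0 0;2 0 0 0;1.5 0 0 0;0 0 0 0"

```text
clock: 5.5
eef_pos: [415.7, 101.6, 60.4]
orientation: [0.414, -3.114, -0.0]
ft_force: [0.3, -0.1, 0.1]
finger_gap: 0.9
grip_force: 0.0
```

Emit:
play_rows:
  steps: "0 0 -3 0;0 0 -4.5 0;0 0 -4.5 0;0 0 -4.5 0;0 0 -2 0"

```text
clock: 6.0
eef_pos: [420.8, 102.6, 251.5]
orientation: [-0.413, 3.104, 0.001]
ft_force: [0.2, -0.0, -0.5]
finger_gap: 0.5
grip_force: 0.0
```

Emit:
play_rows:
  steps: "0 3 0 0;0 4.5 0 0;0 4.5 0 0;0 4.5 0 0;0 2 0 0"

```text
clock: 6.5
eef_pos: [369.1, 284.2, 246.6]
orientation: [-0.417, 3.111, 0.004]
ft_force: [-0.3, -1.2, 0.1]
finger_gap: 0.4
grip_force: 0.0
```

Emit:
play_rows:
  steps: "0 0 0 0;0 0 0 0;0 0 0 0;0 0 0 0;0 0 0 0"

```text
clock: 7.0
eef_pos: [369.5, 279.7, 245.8]
orientation: [-0.411, 3.114, 0.0]
ft_force: [0.8, -0.2, 0.1]
finger_gap: 0.7
grip_force: 0.0
```

```bash
python3 q.py; python3 m.py end
```

```text
7.0 [369.54562641 279.67484024 245.76724727] [ 0.77645793 -0.23546922  0.11350122]
along -38.990815633795 across 183.73864361365412
carriage top x [-124.3  -78.9  -31.4] 2106
nose x [ 72.6 104.2 199.2] 287
knob z 99.6
carriage top x [-100.8  -55.1   -7.8] 2070
nose x [ 73.2 116.8 199. ] 396
knob z 99.7
```

View pics/end.png

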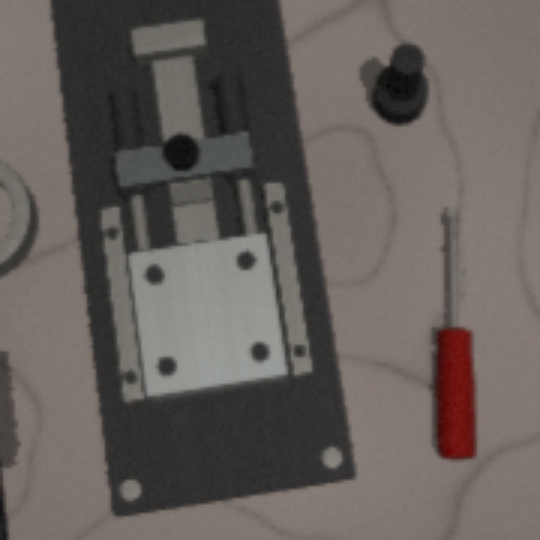

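The picture shows the carriage (crop centre about 208,315) caught about 23.5 mm along, with the pin down (knob at 182,152). The ring, plug gauge and screwdriver look undisturbed and the hand is clear, so I'm handing in.

```bash
python3 -c "
from workcell import *
print(job_done())"
```

```text
the job is handed in; nothing more can be done
None
```

The carriage is caught at the middle stop (about 23.5 mm measured), with the pin down, the ring, plug gauge and screwdriver undisturbed in the last picture and the hand clear; the job is handed in, and no verdict was returned.

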